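Charge the stage's hand lubricator

TASK

Push the swing guard well clear of the hand lubricator's plunger, then pump the plunger with full presses, letting the spring bring it back up each time, until the indicator pin beside it has come fully out. Finish with the plunger back up and the guard still aside. Do it all by pushing with the fingers: do not touch the pin, and do not lift or shift any of the loose things on the bench.

Things in the scene. Friction and masses are not known exactly. Their poses are not given: they have to be found in the camera images.
- pump: Hand lubricator bolted to the bench, never moves. Dark base plate 130 x 200 x 10 mm with an aluminium block on it. Origin on the bench surface, z up. In its own frame: plunger axis at x 0, y -35 mm; indicator pin axis at x 0, y +45 mm, in a square tower 42 mm wide, 76 mm high, with a bush up to 82 mm; a white grease cartridge with black cap (radius 22 mm, 112 mm high) at x 0, y +98 mm; guard post (radius 7 mm) at x +52, y -35 mm.
- plunger_top (a point): Centre of the top of the plunger's grey mushroom head (radius 18 mm, 14 mm thick); 100 mm above the bench when up, goes down with it to 85 mm.
- plunger (a joint): How far the plunger is pressed down, m: 0 up, 0.015 at the lower stop. Spring: 6 N at the top, 10.5 N at the stop, plus a viscous drag of 150 N per m/s; when let go it comes back up by itself within a second. A full press and full return lifts the pin one step of 10 mm (the first may lift it 1 to 13 mm), during the return; a press of less than 13 mm may lift it little or not at all.
- pin (a joint): How far the indicator pin has come out, m: starts between 0 and 0.010, is fully out at about 0.049 (the step before that is about 0.039). It is moved by pumping only and stays where it is; usually 4 or 5 full presses are needed, and further presses do no harm and hardly raise it any more.
- pin_top (a point): Centre of the top of the pin's steel disc (radius 8 mm, on a stem of radius 4 mm); 88 mm above the bench when the pin is right in, 137 mm when fully out. Then a dark band on the stem shows just above the bush.
- guard (a joint): Angle of the swing guard about its vertical post, rad: 0 to 0.25 at the start (lying over the plunger), grows anticlockwise seen from above (the free end goes towards the pump's -y side, away from the pin), stop at 2.0. It stays where it is left; about 1 N at the tab turns it. The head is free for the fingers from about 1.4 on.
- guard_hinge (a point): Pivot of the guard, on the post's axis, at the underside of the guard plate (108 mm above the bench). At guard angle 0 the plate points along the pump's -x: 85 mm long, 30 mm wide, 4 mm thick, hub radius 15 mm.
- guard_tab (a point): Middle of the top edge of the guard's upright tab, 73 mm from the pivot, 142 mm above the bench. The tab is a thin upright fin along the plate's length: 24 mm long, 4 mm thick, standing 30 mm above the plate; push its flat side with a fingertip.
- jar: Loose amber jar with black cap, radius 18, height 45 mm; origin at the centre of its underside. Leave alone.
- driver: Loose screwdriver lying on the bench, 160 mm long. Leave alone.
- coupling: Loose aluminium shaft ring, radius 20, height 24 mm; origin at the centre of its underside. Leave alone.
- weight: Loose brass test weight with a knob, radius 17, height 44 mm; origin at the centre of its underside. Leave alone.
- dish: Loose shallow white dish, radius 45, height 16 mm. Leave alone.
- mouse: Loose white computer mouse, about 80 x 58 x 33 mm. Leave alone.
- wrench: Loose steel wrench lying on the bench, 150 mm long. Leave alone.
Things that resemble listed ones, but are neither listed nor needed, are in the scene too. What is shaped like the pump but purple or red is not meant.

How it is judged:
On the way, in this order (a step that is already met when the one before it is completed fails the run):
1. the guard is pushed clear of the plunger (value of joint guard above 1.2 rad), for 0.1 s.
2. the plunger is pressed fully down (value of joint plunger above 0.0125 m).
3. the indicator pin has come fully out (value of joint pin above 0.045 m), for 0.2 s.
At the end, for the whole second after the job is handed in: The pin is out by more than 45 mm (fully out is 49 mm) and still, the plunger is back up within 3 mm, and the guard still stands more than 1.2 rad open (value of joint guard above 1.2 rad and value of joint pin above 0.045 m and value of joint plunger below 0.003 m and velocity of joint pin below 0.005 m/s); the robot touches nothing.
It fails at once if the robot touches the indicator pin (contact force between any of the fingers, the arm and pin above 0.5 N).
It fails at once if a loose thing is lifted by more than 20 mm (height (world z) of any of jar, driver, coupling, weight, dish, mouse, wrench above 0.02 m).
It fails at once if a loose thing is shifted by more than 30 mm (distance of any of jar, driver, coupling, weight, dish, mouse, wrench from where it was at the start of the episode above 0.03 m).
It also fails if it takes over 58 s, if anything falls off the work surface, if the arm or the gripper's body presses on something with over 40 N, if the wrist force passes 120 N, or if a joint passes its speed limit or range.

ROBOT

A 7-joint arm with a two-finger parallel gripper is mounted at the origin on the work surface. World frame = base frame: x ahead of the robot, y to its left, z up, the work surface at z = 0. Lengths are in m, angles in rad, forces in N, time in s.
With the tool pointing down it reaches from about 0.4 to 0.9 m from the base axis. Payload 5.5 kg.
Tool frame: the origin (TCP) lies on the centre line of the jaws, within the pads' length; the fingertips stand 17 mm ahead of it and the grasp point (between the pads) lies 2 mm behind it; x points along the fingers, y is the direction in which the jaws open and shut, and the axes are right-handed (so a half turn about x gives the same grasp; the last joint's range is limited). The gripper opens to 85 mm and grips with 20 to 120 N. Pads are 22 mm wide; open, the fingers measure 114 mm over their backs; the gripper's body (76 mm by 85 mm) begins 54 mm behind the grasp point. The pads swing forward as they close: fully open they stand 13 mm farther back than shut.
Start: joints at [1.371, 0.501, -0.427, 1.55, 0.221, 1.138, -0.21], TCP at [0.29, -0.582, 0.221] pointing down, gripper open.
Joint ranges: [-2.88, 2.88], [-0.31, 2.03], [-1.54, 1.56], [0.2, 2.42], [-1.41, 4.55], [0.19, 2.02], [-2.57, 2.57]. Speed limits (rad/s): [2.57, 2.57, 3.14, 3.14, 3.14, 3.14, 3.14].

INTERFACE

Orientations are given as a unit quaternion [x, y, z, w].
In Python, from cell import env, cams gives the robot as it stands.
- The arm moves only by the tool step_arm, never from a script. Its argument "commands" is a list that holds one entry, the list of rows, each a list of 7 numbers: the shift along the tool's x, y, z in mm, then the turn, a rotation vector about the tool's x, y, z in degrees, then the finger opening in mm, from 0 to 85.4. A call has exactly 8 rows; each row is the pose to reach, as a shift and turn from the pose measured when the call began, along the tool's axes at that moment; what a row does not reach only later rows make up. A row lasts 1/12 s, in which the tool goes at most 41.7 mm and 7.16 degrees, less where a joint would pass 70% of its speed; a pose out of reach is approached as far as the arm can. A call with a gripper value outside its range is refused whole. The fingers move at their own pace and stop on an object; "newtons" is the grip in N (left out, the last holds). Time passes only in rows, so rows that repeat a pose let the fingers close, or fill a call up. It gives the time, the measured TCP pose, the force and the opening at its end, in the units of the state.
- env.read_state(): the state, without advancing time (a new reading comes with each control period).
- cams.read_camera(name): name is "scene" or "top"; returns a dict with "frame" (480x640x3 uint8, blue, green, red), "depth" (480x640 float32, m along the optical axis (not along the pixel's ray), 0 where there is no reading), "mtx" (3x3 intrinsics, pixels), "dist" ([k1, k2, p1, p2, k3] as OpenCV has them; the pictures are not rectified), "view" (4x4, takes a point from world to camera coordinates). Camera axes: x right, y down, z forward; pixel columns grow to the right and rows downward; lengths in m; the calibration is good to about 2 mm. A picture is of the moment at which its call begins.
- env.hand_in(): hands the job in, once; it reports no verdict.
Trained networks look in the newest picture that a camera, given by its name, has taken for a name from the list of things; names that differ only in an ending like _2 or _b are one class to them, and where a whole thing is asked for, a point or a joint stands for the part that bears it (a point fixed in the world has none). Each returns a list of dicts, best first, with "score" (0 to 1); they miss things now and then, are a little off and sometimes report something else, mostly with a low value. They report only what shows in the picture. A call takes as long as a camera call. They do not tell look-alikes from the thing itself.
- cams.spot_in(camera, target): "point" ([row, column] as shares, 0 to 1, of the picture: columns of its width, rows of its height, amid what is visible of it).
- cams.trace(camera, target): "mask" (480x640 bool, what is visible of it) and "point" ([row, column] as shares, 0 to 1, of the picture: columns of its width, rows of its height, amid what is visible of it).
The state is a dict: "time": time; "joint_pos": joint angles; "joint_vel": joint speeds; "tau": joint torques, N m; "ee_pos": TCP position; "ee_rot": TCP orientation; "ft_force": force on the tool from outside, world axes, zero at the start; "ft_torque": the same for the moment, N m; "width": finger opening in m.
Only numpy, scipy, OpenCV 4.12 (cv2) and the standard library are available. Lean on these libraries where they do the work, as an engineer would, in place of code of your own. Each camera call takes 0.05 s, during which the arm holds its last target.

## Working session

There is one attempt and no reset: what is moved stays moved. The work goes in short steps, Python scripts to look and compute and a tool call to move; the robot and the scene stay as the last step left them, time stands still between calls to the robot, and variables do not carry over. Pictures are saved under pics/ and viewed, and the job is handed in when it is done.

Besides the shell and the picture viewer there is one more tool, called after "Call:" as name(argument=value, ...) on one line, values as JSON. step_arm: Moves the arm, as the interface text tells. Its arguments: {"type":"object","properties":{"commands":{"type":"array","items":{"type":"array","items":{"type":"array","items":{"type":"number"}}}},"newtons":{"type":"number"}},"required":["commands"]}

```bash
mkdir -p pics; ls; python3 - <<'E'
from cell import env,cams
import cv2,numpy as np
s=env.read_state();print({k:np.round(v,4).tolist() for k,v in s.items()})
for n in("scene","top"):
    d=cams.read_camera(n);cv2.imwrite(f"pics/{n}0.png",d["frame"]);print(n,d["mtx"].tolist(),np.round(d["view"],4).tolist(),d["dist"])
    for t in("pump","plunger_top","pin_top","guard_tab","guard_hinge"):
        print(t,[(round(r["score"],2),round(r["point"][0]*480),round(r["point"][1]*640)) for r in cams.spot_in(n,t)])
E
```

```text
pics
{'time': 0.0, 'joint_pos': [1.3712, 0.5019, -0.4268, 1.5515, 0.2208, 1.1383, -0.2103], 'joint_vel': [0.0013, 0.0011, 0.0007, -0.0008, 0.001, -0.0024, 0.0004], 'tau': [0.0002, -56.9531, -5.8161, -28.0941, 0.0106, 0.0122, -0.0], 'ee_pos': [0.2898, -0.581, 0.2197], 'ee_rot': [-0.6881, -0.1629, 0.6884, -0.1615], 'ft_force': [-0.4629, -0.7855, -0.2288], 'ft_torque': [-0.0002, 0.0183, 0.0375], 'width': 0.0852}
scene [[530.671318611617, 0.0, 321.99975406461925], [0.0, 530.671318611617, 242.5099574803934], [0.0, 0.0, 1.0]] [[0.4351, 0.9003, 0.0137, -0.1312], [0.5242, -0.2409, -0.8168, -0.1725], [-0.7321, 0.3626, -0.5767, 1.633], [0.0, 0.0, 0.0, 1.0]] [-0.06167413  0.          0.          0.          0.        ]
pump [(0.74, 283, 361), (0.71, 258, 176), (0.71, 333, 109)]
plunger_top [(0.52, 236, 151), (0.51, 316, 81)]
pin_top [(0.47, 313, 113), (0.45, 257, 336)]
guard_tab [(0.71, 229, 146), (0.58, 257, 336)]
guard_hinge [(0.87, 259, 336), (0.79, 227, 145), (0.68, 305, 67)]
top [[570.8879302477685, 0.0, 312.01164714821607], [0.0, 570.8879302477685, 233.4462376649026], [0.0, 0.0, 1.0]] [[-0.0289, -0.9995, -0.0129, -0.047], [-0.9897, 0.0305, -0.1402, 0.5012], [0.1405, 0.0087, -0.99, 1.7226], [0.0, 0.0, 0.0, 1.0]] [-0.06521012  0.          0.          0.          0.        ]
pump [(0.96, 237, 471), (0.87, 309, 420), (0.83, 227, 295)]
plunger_top []
pin_top []
guard_tab [(0.71, 239, 502), (0.62, 314, 447), (0.61, 221, 320), (0.39, 251, 359)]
guard_hinge [(0.77, 312, 448), (0.73, 237, 504), (0.52, 219, 317)]
```

View pics/scene0.png

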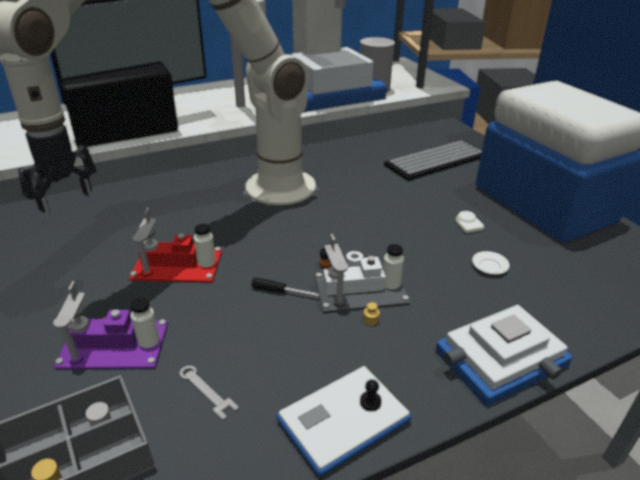

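View pics/top0.png

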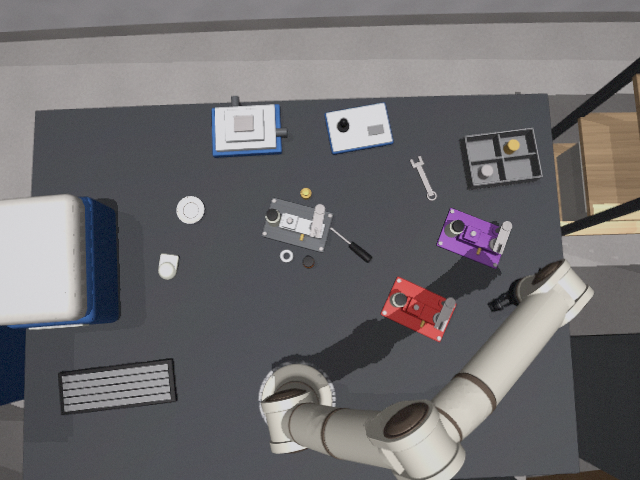

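The grey pump is at about (row 225, col 297) in the top view and (283, 361) in the scene view. The red and purple pumps are decoys. I'll zoom in on the grey one.

```bash
cat > h.py <<'E'
from cell import env,cams
import cv2,numpy as np
def proj(d,P):
    v=d["view"];r,_=cv2.Rodrigues(v[:3,:3]);p,_=cv2.projectPoints(np.array(P,float).reshape(-1,1,3),r,v[:3,3],d["mtx"],np.array(d["dist"],float));return p.reshape(-1,2)
def back(d,uv,z):
    u=cv2.undistortPoints(np.array(uv,float).reshape(-1,1,2),d["mtx"],np.array(d["dist"],float)).reshape(-1,2)
    R=d["view"][:3,:3];t=d["view"][:3,3];c=-R.T@t
    r=np.c_[u,np.ones(len(u))]@R
    return c+r*((z-c[2])/r[:,2])[:,None]
def cloud(d,m=None):
    ok=d["depth"]>0
    if m is not None: ok&=m
    v,u=np.nonzero(ok);x=cv2.undistortPoints(np.c_[u,v].astype(float).reshape(-1,1,2),d["mtx"],np.array(d["dist"],float)).reshape(-1,2)
    P=np.c_[x,np.ones(len(x))]*d["depth"][v,u][:,None]
    return (P-d["view"][:3,3])@d["view"][:3,:3]
def crop(d,r0,r1,c0,c1,k,fn):
    cv2.imwrite(fn,cv2.resize(d["frame"][r0:r1,c0:c1],None,fx=k,fy=k,interpolation=cv2.INTER_CUBIC))
E
python3 - <<'E'
from h import *
d=cams.read_camera("top");crop(d,180,280,240,380,5.5,"pics/t1.png")
T=cams.trace("top","pump");print([(r["score"],r["point"]) for r in T])
for r in T:
    p=r["point"]
    if p[1]*640<350:
        P=cloud(d,r["mask"]);print(len(P),P.min(0),P.max(0))
        c,_=cv2.findContours(r["mask"].astype(np.uint8),0,1);c=max(c,key=cv2.contourArea);print(cv2.minAreaRect(c))
d=cams.read_camera("scene");crop(d,220,330,240,420,4.4,"pics/s1.png")
E
```

```text
[(0.83, [0.641, 0.655]), (0.69, [0.4919, 0.7386])]
```

View pics/t1.png

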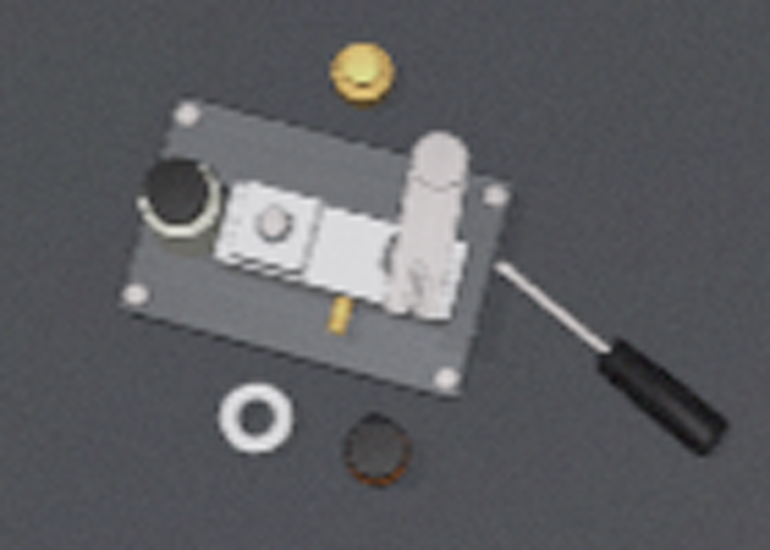

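View pics/s1.png

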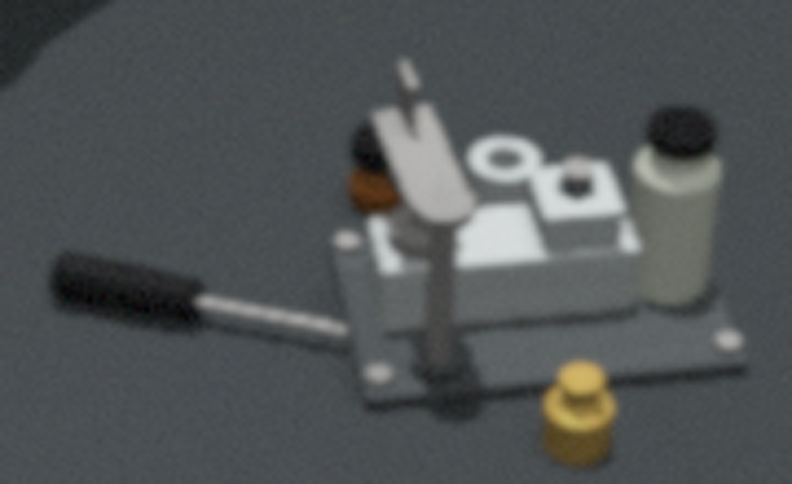

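The top crop shows all four plate corners, the guard over the plunger, and the hinge at crop (440,160). Next I'll fit the pump pose and check it by overlay.

```bash
python3 - <<'E'
from h import *
d=cams.read_camera("top")
c=np.array([(183,98),(512,183),(456,395),(122,310)],float);uv=(c+.5)/5.5-.5+[240,180]
P=back(d,uv,0.01);print(P.round(4));print(np.linalg.norm(np.roll(P,-1,0)-P,axis=1))
o=P.mean(0)
# image left = +y pump (cartridge). y dir: from right to left corners
y=(P[0]-P[1])+(P[3]-P[2]);x=(P[0]-P[3])+(P[1]-P[2])
ya=np.arctan2(y[1],y[0])-np.pi/2;xa=np.arctan2(x[1],x[0]);print(o,ya,xa)
yaw=(ya*2+xa)/3
np.save("pose.npy",[o[0],o[1],yaw])
R=np.array([[np.cos(yaw),-np.sin(yaw),0],[np.sin(yaw),np.cos(yaw),0],[0,0,1]])
W=lambda p:np.array([o[0],o[1],0])+R@np.array(p)
pts=dict(hinge=(.052,-.035,.112),pl=(0,-.035,.1),pin=(0,.045,.088),cart=(0,.098,.112),c1=(.065,.1,.01),c2=(-.065,-.1,.01),c3=(.065,-.1,.01),c4=(-.065,.1,.01))
for g in(0,.12,.25): 
    a=np.pi+g;pts[f"tab{g}"]=(.052+.073*np.cos(a),-.035+.073*np.sin(a),.142)
for k,p in pts.items():print(k,W(p).round(4))
for n,(r0,r1,c0,c1,k) in dict(top=(180,280,240,380,5.5),scene=(220,330,240,420,4.4)).items():
    d=cams.read_camera(n);im=cv2.resize(d["frame"][r0:r1,c0:c1],None,fx=k,fy=k)
    for q,p in pts.items():
        u=(proj(d,[W(p)])[0]-[c0,r0]+.5)*k-.5;cv2.circle(im,tuple(int(a) for a in u),3,(0,0,255),-1);cv2.putText(im,q,tuple(int(a)+4 for a in u),0,.4,(0,255,0))
    cv2.imwrite(f"pics/ov_{n}.png",im)
E
```

```text
[[ 0.6218  0.0584  0.01  ]
 [ 0.5664 -0.1285  0.01  ]
 [ 0.4458 -0.0927  0.01  ]
 [ 0.5001  0.0955  0.01  ]]
[0.19493872 0.12578208 0.19586264 0.12721502]
[ 0.53348737 -0.01680229  0.01      ] -0.28452653518073023 -0.2919807182968016
hinge [ 0.5735 -0.0651  0.112 ]
pl [ 0.5236 -0.0504  0.1   ]
pin [0.5462 0.0264 0.088 ]
cart [0.5612 0.0772 0.112 ]
c1 [0.6241 0.0607 0.01  ]
c2 [ 0.4428 -0.0943  0.01  ]
c3 [ 0.5675 -0.1311  0.01  ]
c4 [0.4995 0.0975 0.01  ]
tab0 [ 0.5034 -0.0444  0.142 ]
tab0.12 [ 0.5015 -0.053   0.142 ]
tab0.25 [ 0.5005 -0.0624  0.142 ]
```

View pics/ov_top.png

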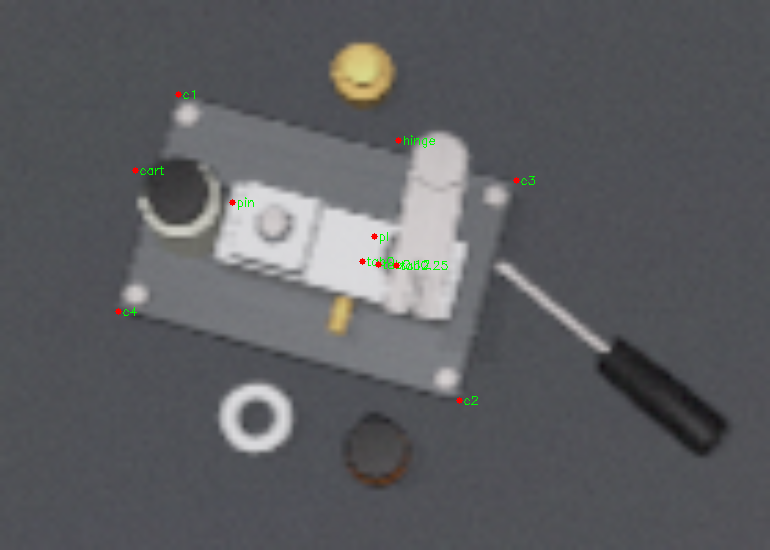

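View pics/ov_scene.png

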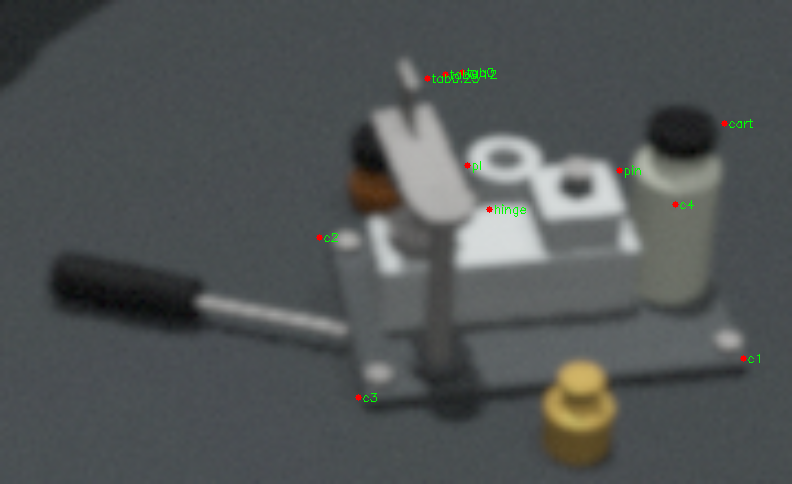

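```bash
cat > fit.py <<'E'
from h import *
from scipy.optimize import least_squares
dt=cams.read_camera("top");ds=cams.read_camera("scene")
T=lambda u:(np.array(u,float)+.5)/5.5-.5+[240,180]
S=lambda u:(np.array(u,float)+.5)/4.4-.5+[240,220]
def W(q,p):
    c,s=np.cos(q[2]),np.sin(q[2]);return np.array([q[0]+c*p[0]-s*p[1],q[1]+s*p[0]+c*p[1],p[2]])
def tab(g,r=.073,z=.142):
    a=np.pi+g;return(.052+r*np.cos(a),-.035+r*np.sin(a),z)
if __name__=="__main__":
    def obs(q):
        g,pz,py,px=q[3:]
        return [(dt,(.052,-.035,.112),T((440,160)),1),(dt,(0,.045,.088+pz),T((274,221)),1),(dt,(0,.098,.112),T((178,191)),1),
        (ds,(.052,-.035,.112),S((449,197)),.5),(ds,(0,.045,.088+pz),S((577,165)),1),(ds,(0,.098,.112),S((683,127)),1),(ds,tab(g),S((405,64)),.7),
        (dt,tab(g,.085,.112),T((431,317)),.5),
        (dt,(px+.065,py+.1,.01),T((183,98)),1),(dt,(px+.065,py-.1,.01),T((512,183)),1),(dt,(px-.065,py-.1,.01),T((456,395)),1),(dt,(px-.065,py+.1,.01),T((122,310)),1),
        (ds,(px+.065,py+.1,.01),S((746,362)),.7),(ds,(px+.065,py-.1,.01),S((366,398)),.7)]
    f=lambda q:np.concatenate([w*(proj(d,[W(q,p)])[0]-u) for d,p,u,w in obs(q)])
    r=least_squares(f,[.53,-.02,-.285,.1,.003,.01,0],loss="soft_l1");print(r.x.round(4),r.fun.reshape(-1,2).round(1).tolist())
    q=r.x;np.save("pose.npy",q)
    for n,p in dict(hinge=(.052,-.035,.112),pl=(0,-.035,.1),pin=(0,.045,.088),tab=tab(q[3])).items():print(n,W(q,p).round(4))
E
python3 fit.py
```

```text
[ 0.5228 -0.0371 -0.2913  0.1023  0.0026  0.0235  0.0049] [[-0.5, -0.2], [-0.7, -0.2], [-0.8, -0.4], [-0.9, 1.2], [-0.4, 0.0], [-0.8, -1.0], [-0.5, 1.4], [-1.7, -0.3], [-0.9, -1.0], [0.6, -0.4], [0.2, 0.8], [-0.9, -0.2], [-0.1, -0.4], [-1.1, -0.0]]
hinge [ 0.5625 -0.0856  0.112 ]
pl [ 0.5127 -0.0707  0.1   ]
pin [0.5357 0.006  0.088 ]
tab [ 0.4908 -0.0719  0.142 ]
```

```bash
cat > mv.py <<'E'
import sys
from h import *
from fit import W,tab
from scipy.spatial.transform import Rotation as Ro
q=np.load("pose.npy")
def go(pts,yaw=None,s=None):
    s=env.read_state();R=Ro.from_quat(s["ee_rot"]);p=np.array(s["ee_pos"])
    if yaw is not None:
        y=np.array([np.cos(yaw),np.sin(yaw),0]);x=np.array([0,0,-1.]);G=Ro.from_matrix(np.c_[x,y,np.cross(x,y)])
        print("turn",np.degrees((R.inv()*G).as_rotvec()).round(1))
    for t in pts: print(np.round(t,4),"->",(R.inv().apply(np.array(t)-p)*1000).round(1))
def st():
    s=env.read_state();m=Ro.from_quat(s["ee_rot"]).as_matrix()
    print("t",round(s["time"],2),"p",np.round(s["ee_pos"],4),"q",np.round(s["joint_pos"],2),"F",np.round(s["ft_force"],1),"w",round(s["width"],4));print("xtool",m[:,0].round(3),"ytool yaw",np.arctan2(m[1,1],m[0,1]).round(3))
def P(x,y,tip): return W(q,(x,y,tip+.017))
def arc(g,lag=0.25,r=.073,tip=.122):
    a=np.pi+g-lag; return P(.052+r*np.cos(a),-.035+r*np.sin(a),tip)
E
python3 - <<'E'
from mv import *
st(); print("pumpyaw",q[2],"tab g",q[3])
a=arc(q[3],.55,tip=.18); go([a,arc(q[3],.55)])
for k in(0,1,2,3,-1,-2): go([],q[2]+k*np.pi/4+0)
E
```

```text
t 1.1 p [ 0.2902 -0.5816  0.2208] q [ 1.37  0.5  -0.43  1.55  0.22  1.14 -0.21] F [ 0.5 -0.3  0.1] w 0.0857
xtool [ 0. -0. -1.] ytool yaw -1.108
pumpyaw -0.29134081189617705 tab g 0.10227905931043801
[ 0.5086 -0.0364  0.197 ] -> [  23.8 -390.3 -438.8]
[ 0.5086 -0.0364  0.139 ] -> [  81.8 -390.3 -438.8]
turn [-46.8   0.   -0. ]
turn [-91.8   0.   -0. ]
turn [-136.8    0.    -0. ]
turn [178.2  -0.   -0. ]
turn [-1.8  0.  -0. ]
turn [43.2 -0.  -0. ]
```

Call:
step_arm(commands=[[[-5, -25, -28, 0, 0, 0, 0], [-5, -50, -56, 0, 0, 0, 0], [-5, -75, -84, 0, 0, 0, 0], [-5, -100, -112, 0, 0, 0, 0], [-5, -125, -140, 0, 0, 0, 0], [-5, -150, -168, 0, 0, 0, 0], [-5, -175, -196, 0, 0, 0, 0], [-5, -200, -224, 0, 0, 0, 0]]], newtons=40)

```text
time: 1.77
ee_pos: [0.4018, -0.301, 0.2261]
ee_rot: [0.688, 0.162, -0.688, 0.162]
ft_force: [-0.6, -1.0, -0.5]
width: -0.0002
```

```bash
python3 -c "
from mv import *
st();go([arc(q[3],.55,tip=.18)],q[2]-np.pi/4)"
```

```text
t 1.87 p [ 0.4046 -0.2957  0.2265] q [ 1.09  0.24 -0.58  1.91  0.15  1.04 -0.66] F [ 1.2 -0.2  0.3] w 0.0002
xtool [ 0.002  0.001 -1.   ] ytool yaw -1.098
turn [-1.2 -0.1  0. ]
[ 0.5086 -0.0364  0.197 ] -> [  30.1 -183.4 -210.6]
```

Call:
step_arm(commands=[[[0, -26, -30, 0, 0, 0, 0], [0, -52, -60, 0, 0, 0, 0], [0, -78, -90, 0, 0, 0, 0], [5, -104, -120, 0, 0, 0, 0], [10, -130, -150, 0, 0, 0, 0], [20, -156, -180, 0, 0, 0, 0], [30, -183, -210, -1, 0, 0, 0], [30, -183, -210, -1, 0, 0, 0]]])

```text
time: 2.53
ee_pos: [0.5097, -0.0275, 0.1966]
ee_rot: [0.687, 0.178, -0.683, 0.174]
ft_force: [0.2, 1.5, 1.1]
width: -0.0
```

```bash
sed -i 's/^dt=cams.*$//; s/^if __name__=="__main__":/if __name__=="__main__":\n    dt=cams.read_camera("top");ds=cams.read_camera("scene")/' fit.py; python3 -c "
from mv import *
st();go([arc(q[3],.55,tip=.18),arc(q[3],.55)],q[2]-np.pi/4)
d=cams.read_camera('scene');crop(d,150,330,220,450,3.4,'pics/s2.png');d=cams.read_camera('top');crop(d,160,300,220,380,4.8,'pics/t2.png')"
```

```text
t 2.53 p [ 0.5097 -0.0275  0.1966] q [ 0.62  0.33 -0.73  1.92  0.25  0.99 -1.29] F [0.2 1.5 1.1] w -0.0
xtool [ 0.003  0.007 -1.   ] ytool yaw -1.068
turn [ 0.5 -0.3  0.3]
[ 0.5086 -0.0364  0.197 ] -> [-0.5  7.3  5.3]
[ 0.5086 -0.0364  0.139 ] -> [57.5  7.5  5.7]
```

View pics/s2.png

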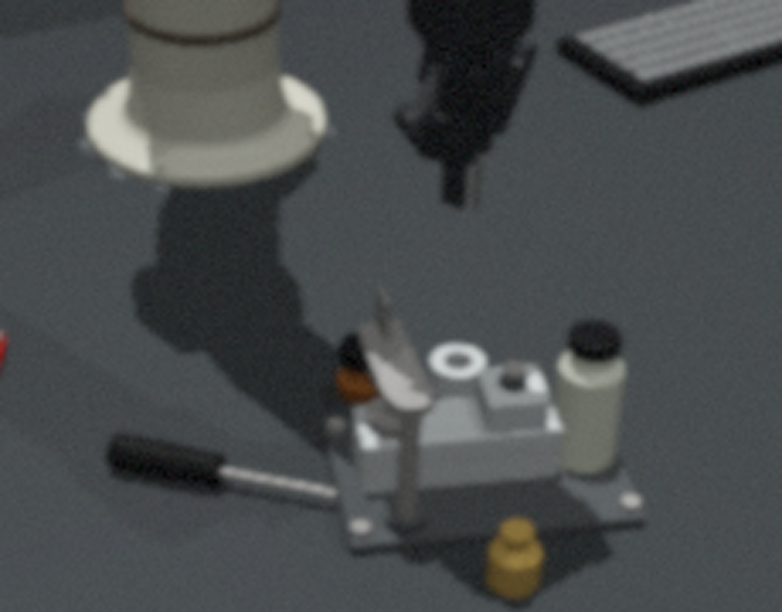

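View pics/t2.png

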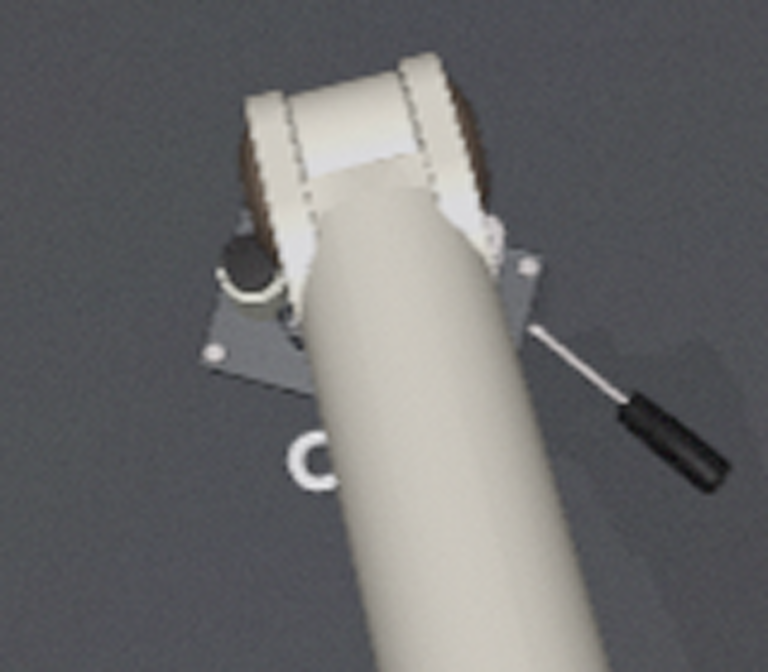

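Call:
step_arm(commands=[[[7, 7, 5, 0, 0, 0, 0], [15, 7, 5, 0, 0, 0, 0], [24, 7, 5, 0, 0, 0, 0], [33, 7, 5, 0, 0, 0, 0], [42, 7, 5, 0, 0, 0, 0], [50, 7, 5, 0, 0, 0, 0], [57, 7, 5, 0, 0, 0, 0], [57, 7, 5, 0, 0, 0, 0]]])

```text
time: 3.3
ee_pos: [0.5062, -0.0433, 0.138]
ee_rot: [-0.685, -0.175, 0.686, -0.172]
ft_force: [-0.5, 0.3, -0.7]
width: -0.0001
```

```bash
python3 -c "
from mv import *
st();go([arc(g) for g in (.1,.3,.5,.7,.9,1.1,1.3,1.5,1.7,1.8)],q[2]-np.pi/4)
d=cams.read_camera('scene');crop(d,150,330,220,450,3.4,'pics/s3.png')
p=env.read_state()['ee_pos'];print((proj(d,[[p[0],p[1],p[2]-.017]])-[220,150])*3.4)"
```

```text
t 3.3 p [ 0.5062 -0.0433  0.138 ] q [ 0.6   0.4  -0.68  1.97  0.33  0.88 -1.33] F [-0.5  0.3 -0.7] w -0.0001
xtool [-0.002  0.003 -1.   ] ytool yaw -1.075
turn [0.1 0.  0.2]
[ 0.4965 -0.0544  0.139 ] -> [-1.   5.2 13.8]
[ 0.4916 -0.0682  0.139 ] -> [-1.  14.9 24.6]
[ 0.4896 -0.0826  0.139 ] -> [-1.1 26.6 33.3]
[ 0.4904 -0.0971  0.139 ] -> [-1.1 39.8 39.4]
[ 0.4942 -0.1112  0.139 ] -> [-1.2 54.  42.9]
[ 0.5006 -0.1243  0.139 ] -> [-1.2 68.6 43.4]
[ 0.5095 -0.1358  0.139 ] -> [-1.3 83.  41. ]
[ 0.5206 -0.1453  0.139 ] -> [-1.3 96.6 35.8]
[ 0.5333 -0.1525  0.139 ] -> [ -1.4 108.9  28.1]
[ 0.5401 -0.1551  0.139 ] -> [ -1.4 114.4  23.3]
[[426.55291378 320.60047425]]
```

View pics/s3.png

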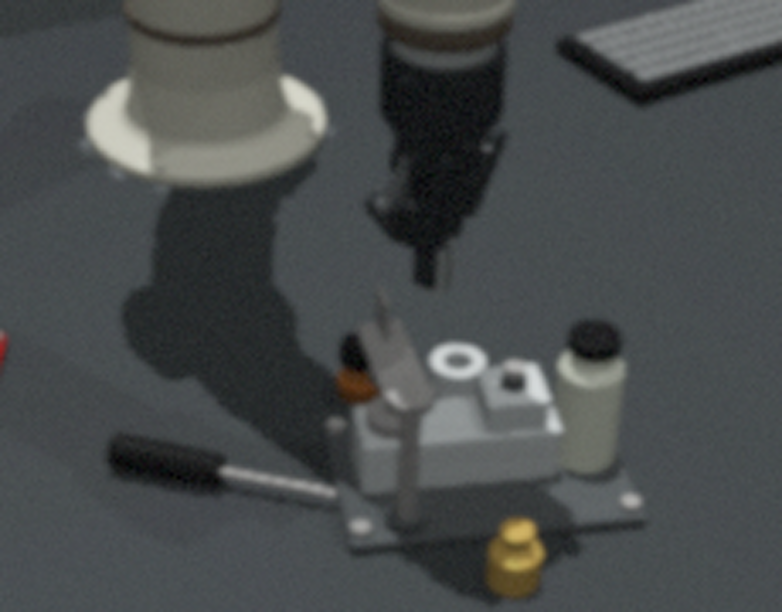

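```bash
python3 -c "
from mv import *
d=cams.read_camera('scene');p=env.read_state()['ee_pos'];print(p)
C=cloud(d);k=(np.hypot(C[:,0]-p[0],C[:,1]-p[1])<.06)&(C[:,2]>.1);C=C[k]
for z in np.arange(.1,.26,.01):
    m=(C[:,2]>=z)&(C[:,2]<z+.01)
    if m.sum():print(round(z,2),m.sum(),C[m].mean(0).round(3),C[m].min(0).round(3),C[m].max(0).round(3))
crop(d,190,270,300,400,7,'pics/s4.png');print((proj(d,[[p[0],p[1],p[2]-.017],p])-[300,190])*7)
"
```

```text
[ 0.50724759 -0.04311749  0.13948107]
0.1 19 [ 0.515 -0.075  0.109] [ 0.478 -0.092  0.108] [ 0.545 -0.059  0.11 ]
0.11 234 [ 0.515 -0.076  0.112] [ 0.477 -0.095  0.11 ] [ 0.555 -0.054  0.12 ]
0.12 15 [ 0.495 -0.072  0.126] [ 0.483 -0.075  0.121] [ 0.505 -0.07   0.13 ]
0.13 15 [ 0.495 -0.072  0.136] [ 0.482 -0.075  0.13 ] [ 0.504 -0.07   0.14 ]
0.14 17 [ 0.497 -0.064  0.144] [ 0.481 -0.074  0.14 ] [ 0.514 -0.042  0.15 ]
0.15 25 [ 0.514 -0.045  0.156] [ 0.505 -0.056  0.151] [ 0.52 -0.03  0.16]
0.16 48 [ 0.515 -0.046  0.165] [ 0.504 -0.057  0.16 ] [ 0.522 -0.033  0.17 ]
0.17 45 [ 0.515 -0.046  0.175] [ 0.504 -0.058  0.17 ] [ 0.523 -0.026  0.18 ]
0.18 33 [ 0.516 -0.044  0.184] [ 0.504 -0.057  0.18 ] [ 0.522 -0.026  0.189]
0.19 64 [ 0.516 -0.044  0.196] [ 0.496 -0.076  0.19 ] [ 0.534 -0.015  0.2  ]
0.2 84 [ 0.517 -0.044  0.204] [ 0.496 -0.082  0.2  ] [ 0.535 -0.001  0.21 ]
0.21 118 [ 0.518 -0.047  0.216] [ 0.492 -0.089  0.21 ] [0.539 0.006 0.22 ]
0.22 110 [ 0.518 -0.04   0.225] [ 0.489 -0.095  0.22 ] [0.544 0.014 0.23 ]
0.23 139 [ 0.521 -0.048  0.235] [ 0.485 -0.099  0.23 ] [0.547 0.014 0.24 ]
0.24 157 [ 0.525 -0.058  0.245] [ 0.485 -0.099  0.24 ] [0.545 0.012 0.25 ]
0.25 149 [ 0.524 -0.054  0.255] [ 0.503 -0.084  0.25 ] [ 0.535 -0.011  0.26 ]
[[319.38840204 379.23905691]
 [321.52314614 335.08792884]]
```

View pics/s4.png

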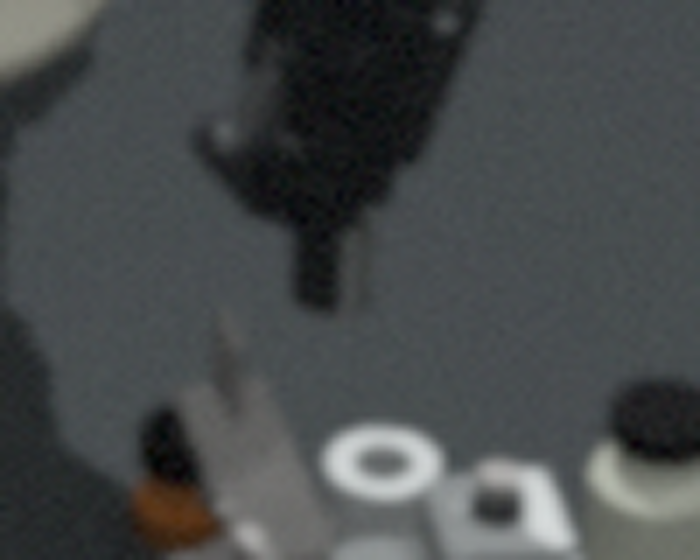

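```bash
python3 -c "
from mv import *
d=cams.read_camera('scene')
im=cv2.imread('pics/scene0.png')[110:240,0:140]
p=np.array([.29,-.5815,.2205]);y=np.array([np.cos(-1.108),np.sin(-1.108),0])
im=cv2.resize(im,None,fx=4.5,fy=4.5,interpolation=2);im=cv2.convertScaleAbs(im,alpha=2.5)
for s in(-1,1):
  for dz in(-.017,-.004,.008):
    u=(proj(d,[p+s*.0426*y+[0,0,dz]])[0]-[0,110])*4.5;print(s,dz,u);cv2.circle(im,tuple(u.astype(int).tolist()),2,(0,0,255),-1)
f=d['frame'];e=cv2.convertScaleAbs(cv2.resize(f[190:270,310:390],None,fx=7,fy=7,interpolation=2),alpha=3)
cv2.imwrite('pics/a.png',im);cv2.imwrite('pics/b.png',e)
"
```

```text
-1 -0.017 [397.02642944 457.70305656]
-1 -0.004 [390.56959525 434.30329225]
-1 0.008 [384.54748648 412.43421385]
1 -0.017 [231.94266457 535.56532422]
1 -0.004 [224.03813635 511.5704726 ]
1 0.008 [216.66186682 489.13044216]
```

View pics/a.png

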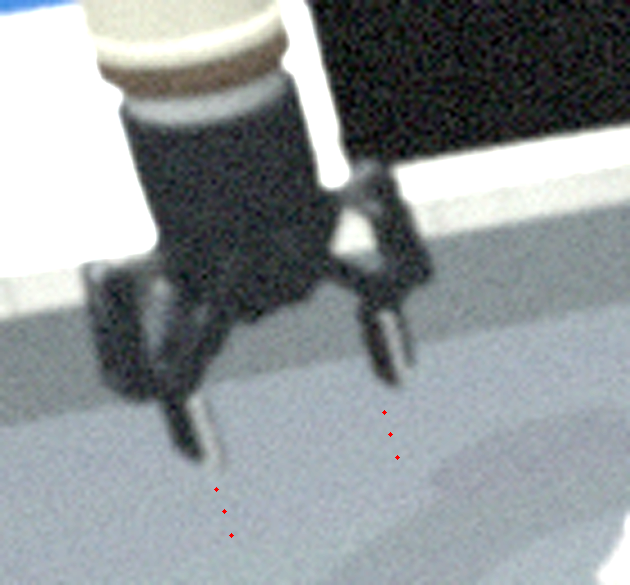

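View pics/b.png

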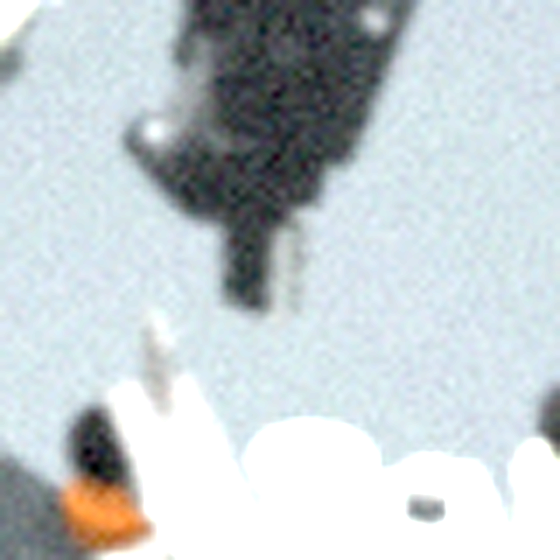

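Both the picture and the depth show the closed fingertips about 8 mm above the reported TCP, at z≈0.147 for TCP 0.139. The spec puts them 17 mm below it. The open fingertips at the start were off by the same amount, so I'll use the measured offset. Next I descend about 24 mm.

Call:
step_arm(commands=[[[6, 0, 0, 0, 0, 0, 0], [12, 0, 0, 0, 0, 0, 0], [18, 0, 0, 0, 0, 0, 0], [23, 0, 0, 0, 0, 0, 0], [23, 0, 0, 0, 0, 0, 0], [23, 0, 0, 0, 0, 0, 0], [23, 0, 0, 0, 0, 0, 0], [23, 0, 0, 0, 0, 0, 0]]])

```text
time: 4.12
ee_pos: [0.5078, -0.043, 0.1171]
ee_rot: [0.686, 0.174, -0.685, 0.173]
ft_force: [-0.1, -0.0, 0.1]
width: -0.0003
```

```bash
sed -i 's/tip+.017/tip-.008/' mv.py; python3 -c "
from mv import *
st();go([arc(g,tip=.124) for g in (.1,.3,.5,.7,.9,1.1,1.3,1.5,1.7,1.8)],q[2]-np.pi/4)
d=cams.read_camera('scene');p=env.read_state()['ee_pos']
C=cloud(d);k=(np.hypot(C[:,0]-p[0],C[:,1]-p[1])<.06)&(C[:,2]>.1);C=C[k]
for z in np.arange(.11,.18,.005):
    m=(C[:,2]>=z)&(C[:,2]<z+.005)
    if m.sum():print(round(z,3),m.sum(),C[m].mean(0).round(3),C[m].min(0).round(3),C[m].max(0).round(3))
e=cv2.convertScaleAbs(cv2.resize(d['frame'][200:300,300:400],None,fx=6,fy=6,interpolation=2),alpha=2);cv2.imwrite('pics/s5.png',e)"
```

```text
t 4.12 p [ 0.5078 -0.043   0.1171] q [ 0.58  0.44 -0.67  1.98  0.36  0.84 -1.36] F [-0.1 -0.   0.1] w -0.0003
xtool [ 0.002  0.002 -1.   ] ytool yaw -1.075
turn [ 0.1 -0.2  0.1]
[ 0.4965 -0.0544  0.116 ] -> [ 1.   4.6 15.4]
[ 0.4916 -0.0682  0.116 ] -> [ 1.  14.4 26.2]
[ 0.4896 -0.0826  0.116 ] -> [ 1.  26.1 34.9]
[ 0.4904 -0.0971  0.116 ] -> [ 0.9 39.3 41.1]
[ 0.4942 -0.1112  0.116 ] -> [ 0.9 53.5 44.5]
[ 0.5006 -0.1243  0.116 ] -> [ 0.9 68.  45. ]
[ 0.5095 -0.1358  0.116 ] -> [ 0.9 82.4 42.7]
[ 0.5206 -0.1453  0.116 ] -> [ 0.9 96.  37.5]
[ 0.5333 -0.1525  0.116 ] -> [  0.9 108.4  29.7]
[ 0.5401 -0.1551  0.116 ] -> [  0.9 113.9  25. ]
0.11 212 [ 0.515 -0.075  0.112] [ 0.477 -0.095  0.11 ] [ 0.557 -0.054  0.115]
0.115 17 [ 0.516 -0.076  0.117] [ 0.484 -0.092  0.115] [ 0.558 -0.063  0.12 ]
0.12 7 [ 0.495 -0.072  0.123] [ 0.481 -0.074  0.12 ] [ 0.505 -0.069  0.125]
0.125 13 [ 0.504 -0.061  0.128] [ 0.486 -0.076  0.126] [ 0.518 -0.043  0.13 ]
0.13 22 [ 0.507 -0.055  0.133] [ 0.482 -0.074  0.131] [ 0.521 -0.031  0.135]
0.135 25 [ 0.508 -0.055  0.138] [ 0.482 -0.075  0.135] [ 0.521 -0.032  0.139]
0.14 36 [ 0.51  -0.053  0.143] [ 0.484 -0.075  0.14 ] [ 0.523 -0.031  0.145]
0.145 21 [ 0.516 -0.047  0.148] [ 0.509 -0.057  0.145] [ 0.522 -0.032  0.15 ]
0.15 21 [ 0.515 -0.048  0.152] [ 0.506 -0.057  0.15 ] [ 0.522 -0.032  0.155]
0.155 24 [ 0.516 -0.047  0.158] [ 0.509 -0.057  0.155] [ 0.523 -0.032  0.16 ]
0.16 17 [ 0.517 -0.044  0.162] [ 0.509 -0.056  0.16 ] [ 0.521 -0.03   0.165]
0.165 8 [ 0.516 -0.035  0.168] [ 0.51  -0.047  0.166] [ 0.521 -0.024  0.17 ]
0.17 25 [ 0.514 -0.04   0.173] [ 0.497 -0.074  0.171] [ 0.531 -0.01   0.175]
0.175 48 [ 0.518 -0.046  0.178] [ 0.5   -0.074  0.175] [ 0.533 -0.006  0.18 ]
```

View pics/s5.png

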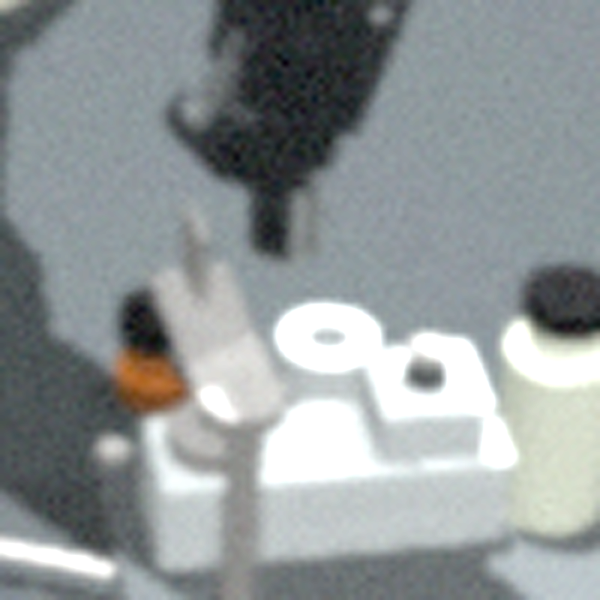

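Call:
step_arm(commands=[[[0, 5, 16, 0, 0, 0, 0], [0, 10, 21, 0, 0, 0, 0], [0, 15, 27, 0, 0, 0, 0], [0, 21, 31, 0, 0, 0, 0], [0, 27, 35, 0, 0, 0, 0], [0, 33, 38, 0, 0, 0, 0], [0, 40, 41, 0, 0, 0, 0], [0, 47, 43, 0, 0, 0, 0]]])

```text
time: 4.83
ee_pos: [0.4924, -0.1056, 0.1169]
ee_rot: [0.686, 0.174, -0.685, 0.173]
ft_force: [-0.4, 1.1, 0.1]
width: 0.0004
```

```bash
python3 -c "
from mv import *
st();go([arc(g,tip=.126) for g in (.7,.8,.9,1.1,1.3,1.5,1.7,1.8,1.9,2)],q[2]-np.pi/4)
d=cams.read_camera('scene')
e=cv2.convertScaleAbs(cv2.resize(d['frame'][200:300,290:390],None,fx=6,fy=6,interpolation=2),alpha=2);cv2.imwrite('pics/s6.png',e)"
```

```text
t 4.83 p [ 0.4924 -0.1056  0.1169] q [ 0.7   0.42 -0.66  2.    0.34  0.83 -1.22] F [-0.4  1.1  0.1] w 0.0004
xtool [ 0.002  0.003 -1.   ] ytool yaw -1.075
turn [ 0.1 -0.1  0.1]
[ 0.4904 -0.0971  0.118 ] -> [-1.1 -8.4 -2.3]
[ 0.4919 -0.1043  0.118 ] -> [-1.1 -1.4 -0.2]
[ 0.4942 -0.1112  0.118 ] -> [-1.1  5.8  1.1]
[ 0.5006 -0.1243  0.118 ] -> [-1.2 20.3  1.7]
[ 0.5095 -0.1358  0.118 ] -> [-1.2 34.7 -0.7]
[ 0.5206 -0.1453  0.118 ] -> [-1.2 48.4 -5.9]
[ 0.5333 -0.1525  0.118 ] -> [ -1.2  60.7 -13.7]
[ 0.5401 -0.1551  0.118 ] -> [ -1.2  66.2 -18.4]
[ 0.5471 -0.157   0.118 ] -> [ -1.2  71.2 -23.7]
[ 0.5543 -0.1581  0.118 ] -> [ -1.2  75.7 -29.5]
```

View pics/s6.png

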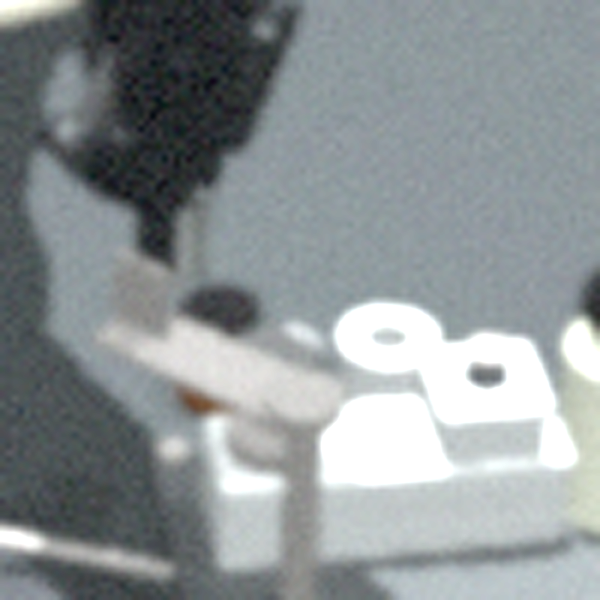

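The guard is following the finger. I'll continue the arc to about 1.75.

Call:
step_arm(commands=[[[0, 9, 2, 0, 0, 0, 0], [0, 18, 2, 0, 0, 0, 0], [0, 27, 1, 0, 0, 0, 0], [0, 36, -1, 0, 0, 0, 0], [0, 45, -5, 0, 0, 0, 0], [0, 53, -9, 0, 0, 0, 0], [0, 60, -13, 0, 0, 0, 0], [0, 64, -17, 0, 0, 0, 0]]])

```text
time: 5.55
ee_pos: [0.539, -0.1567, 0.1167]
ee_rot: [0.687, 0.173, -0.685, 0.172]
ft_force: [-1.1, 1.3, -0.2]
width: 0.0001
```

```bash
python3 -c "
from mv import *
st();go([arc(g,tip=.126) for g in (1.8,1.9)]+[arc(1.6,.4,.085,tip=.15),P(0,-.035,.15),P(0,-.035,.115)],q[2]-np.pi/4)
d=cams.read_camera('scene')
e=cv2.convertScaleAbs(cv2.resize(d['frame'][200:300,290:390],None,fx=6,fy=6,interpolation=2),alpha=2);cv2.imwrite('pics/s7.png',e)"
```

```text
t 5.55 p [ 0.539  -0.1567  0.1167] q [ 0.72  0.51 -0.62  1.86  0.37  0.88 -1.16] F [-1.1  1.3 -0.2] w 0.0001
xtool [ 0.002  0.001 -1.   ] ytool yaw -1.078
turn [-0.1 -0.1  0. ]
[ 0.5401 -0.1551  0.118 ] -> [-1.3 -0.9 -1.7]
[ 0.5471 -0.157   0.118 ] -> [-1.2  4.1 -7.1]
[ 0.5103 -0.1526  0.142 ] -> [-25.3 -17.2  23.3]
[ 0.5127 -0.0707  0.142 ] -> [-25.2 -88.2 -17.6]
[ 0.5127 -0.0707  0.107 ] -> [  9.8 -88.2 -17.5]
```

View pics/s7.png

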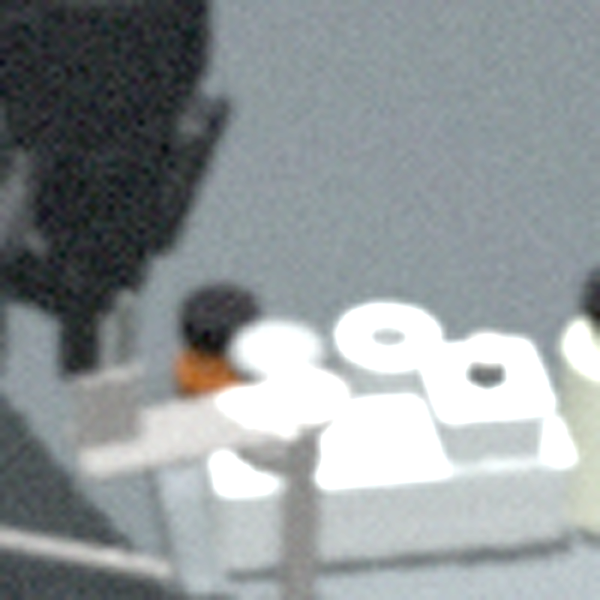

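```bash
python3 -c "
from mv import *
d=cams.read_camera('scene')
for g in (1.2,1.4,1.5,1.6,1.7,1.8,1.9):print(g,((proj(d,[W(q,tab(g)),W(q,tab(g,.085,.112)),W(q,tab(g,.0,.112)) ])-[290,200])*6).round().tolist())
T=cams.trace('scene','guard_tab');print([(r['score'],r['point']) for r in T])
C=cloud(d);x=(C-[q[0],q[1],0])@np.array([[np.cos(q[2]),-np.sin(q[2]),0],[np.sin(q[2]),np.cos(q[2]),0],[0,0,1]])
m=(x[:,2]>.106)&(x[:,2]<.116)&(x[:,1]<-.02)&(x[:,1]>-.13)&(abs(x[:,0]-.05)<.07);y=x[m];print(m.sum());
for a in np.arange(-.13,-.02,.01):
  k=(y[:,1]>=a)&(y[:,1]<a+.01);
  if k.sum():print(round(a,2),k.sum(),y[k].min(0).round(3),y[k].max(0).round(3),y[k].mean(0).round(3))
"
```

```text
1.2 [[98.0, 304.0], [66.0, 367.0], [299.0, 401.0]]
1.4 [[93.0, 329.0], [59.0, 396.0], [299.0, 401.0]]
1.5 [[93.0, 341.0], [59.0, 411.0], [299.0, 401.0]]
1.6 [[95.0, 354.0], [62.0, 426.0], [299.0, 401.0]]
1.7 [[100.0, 366.0], [67.0, 441.0], [299.0, 401.0]]
1.8 [[106.0, 379.0], [74.0, 455.0], [299.0, 401.0]]
1.9 [[115.0, 391.0], [84.0, 470.0], [299.0, 401.0]]
[(0.98, [0.5665, 0.5016]), (0.93, [0.4765, 0.2267]), (0.71, [0.6415, 0.1053])]
383
-0.12 26 [ 0.053 -0.119  0.108] [ 0.084 -0.11   0.116] [ 0.07  -0.114  0.112]
-0.11 31 [ 0.064 -0.11   0.106] [ 0.083 -0.1    0.115] [ 0.074 -0.105  0.112]
-0.1 36 [ 0.052 -0.1    0.108] [ 0.082 -0.09   0.116] [ 0.071 -0.094  0.112]
-0.09 46 [ 0.048 -0.09   0.109] [ 0.079 -0.08   0.114] [ 0.063 -0.085  0.111]
-0.08 47 [ 0.044 -0.08   0.108] [ 0.076 -0.07   0.114] [ 0.061 -0.075  0.112]
-0.07 48 [ 0.043 -0.07   0.109] [ 0.075 -0.06   0.116] [ 0.06  -0.065  0.112]
-0.06 47 [ 0.041 -0.06   0.107] [ 0.072 -0.05   0.114] [ 0.058 -0.055  0.112]
-0.05 43 [ 0.039 -0.05   0.108] [ 0.07  -0.04   0.116] [ 0.058 -0.045  0.113]
-0.04 36 [ 0.037 -0.04   0.109] [ 0.068 -0.03   0.116] [ 0.057 -0.034  0.114]
-0.03 23 [ 0.041 -0.03   0.109] [ 0.066 -0.02   0.116] [ 0.055 -0.025  0.114]
```

The guard is open to about 1.77 rad by depth. Next I back off and go over the plunger.

Call:
step_arm(commands=[[[0, -6, 8, 0, 0, 0, 0], [0, -14, 12, 0, 0, 0, 0], [-8, -22, 8, 0, 0, 0, 0], [-17, -37, 2, 0, 0, 0, 0], [-25, -54, -6, 0, 0, 0, 0], [-25, -72, -12, 0, 0, 0, 0], [-25, -88, -18, 0, 0, 0, 0], [-25, -88, -18, 0, 0, 0, 0]]])

```text
time: 6.37
ee_pos: [0.5129, -0.0636, 0.1437]
ee_rot: [0.687, 0.176, -0.683, 0.175]
ft_force: [-0.1, 1.1, -0.4]
width: -0.0001
```

```bash
python3 -c "
from mv import *
st();go([P(0,-.035,.12),P(0,-.035,.1),P(0,-.035,.085),P(0,-.035,.083)],q[2]-np.pi/4)
d=cams.read_camera('scene')
e=cv2.convertScaleAbs(cv2.resize(d['frame'][190:290,290:390],None,fx=6,fy=6,interpolation=2),alpha=1.5);cv2.imwrite('pics/s8.png',e)
p=env.read_state()['ee_pos'];C=cloud(d)
k=(np.hypot(C[:,0]-p[0],C[:,1]-p[1])<.05);C=C[k]
for z in np.arange(.095,.2,.005):
    m=(C[:,2]>=z)&(C[:,2]<z+.005)
    if m.sum():print(round(z,3),m.sum(),C[m].mean(0).round(3),C[m].min(0).round(3),C[m].max(0).round(3))
"
```

```text
t 6.37 p [ 0.5129 -0.0636  0.1437] q [ 0.64  0.41 -0.68  1.95  0.32  0.89 -1.28] F [-0.1  1.1 -0.4] w -0.0001
xtool [ 0.005  0.003 -1.   ] ytool yaw -1.07
turn [ 0.4 -0.3  0. ]
[ 0.5127 -0.0707  0.112 ] -> [31.7  6.1  3.7]
[ 0.5127 -0.0707  0.092 ] -> [51.7  6.1  3.8]
[ 0.5127 -0.0707  0.077 ] -> [66.7  6.1  3.9]
[ 0.5127 -0.0707  0.075 ] -> [68.7  6.1  3.9]
0.095 74 [ 0.516 -0.073  0.098] [ 0.497 -0.089  0.095] [ 0.531 -0.053  0.1  ]
0.1 43 [ 0.516 -0.071  0.101] [ 0.501 -0.085  0.1  ] [ 0.532 -0.058  0.104]
0.11 13 [ 0.553 -0.087  0.113] [ 0.546 -0.101  0.11 ] [ 0.561 -0.072  0.115]
0.115 18 [ 0.555 -0.082  0.116] [ 0.548 -0.09   0.115] [ 0.56  -0.072  0.119]
0.15 3 [ 0.519 -0.065  0.154] [ 0.516 -0.068  0.153] [ 0.522 -0.064  0.155]
0.155 10 [ 0.519 -0.063  0.157] [ 0.513 -0.071  0.155] [ 0.525 -0.051  0.16 ]
0.16 19 [ 0.52  -0.067  0.162] [ 0.511 -0.075  0.16 ] [ 0.527 -0.051  0.165]
0.165 21 [ 0.521 -0.067  0.167] [ 0.512 -0.076  0.165] [ 0.527 -0.052  0.17 ]
0.17 25 [ 0.522 -0.067  0.172] [ 0.513 -0.077  0.17 ] [ 0.527 -0.054  0.175]
0.175 23 [ 0.519 -0.066  0.177] [ 0.511 -0.077  0.175] [ 0.524 -0.047  0.179]
0.18 29 [ 0.52  -0.067  0.182] [ 0.513 -0.077  0.18 ] [ 0.527 -0.048  0.184]
0.185 18 [ 0.521 -0.066  0.187] [ 0.514 -0.077  0.185] [ 0.527 -0.049  0.19 ]
0.19 13 [ 0.521 -0.059  0.192] [ 0.514 -0.071  0.19 ] [ 0.527 -0.044  0.194]
0.195 17 [ 0.523 -0.062  0.198] [ 0.503 -0.079  0.195] [ 0.535 -0.047  0.2  ]
```

View pics/s8.png

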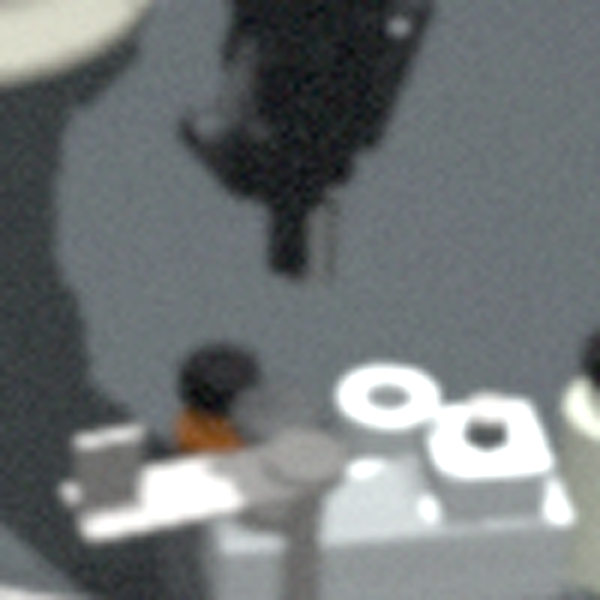

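Call:
step_arm(commands=[[[10, 7, 4, 0, 0, 0, 0], [20, 7, 4, 0, 0, 0, 0], [30, 7, 4, 0, 0, 0, 0], [38, 7, 4, 0, 0, 0, 0], [44, 7, 4, 0, 0, 0, 0], [48, 7, 4, 0, 0, 0, 0], [52, 7, 4, 0, 0, 0, 0], [56, 7, 4, 0, 0, 0, 0]]])

```text
time: 7.08
ee_pos: [0.5131, -0.074, 0.0873]
ee_rot: [0.687, 0.175, -0.684, 0.174]
ft_force: [-4.2, 1.0, 11.2]
width: -0.0002
```

```bash
python3 -c "
from mv import *
st();go([P(0,-.035,.085)],q[2]-np.pi/4)"
```

```text
t 7.08 p [ 0.5131 -0.074   0.0873] q [ 0.6   0.49 -0.63  1.98  0.4   0.79 -1.33] F [-4.2  1.  11.2] w -0.0002
xtool [ 0.004  0.002 -1.   ] ytool yaw -1.071
turn [ 0.3 -0.2 -0. ]
[ 0.5127 -0.0707  0.077 ] -> [10.3 -3.1 -1.3]
```

Call:
step_arm(commands=[[[2, -1, 0, 0, 0, 0, 0], [4, -2, 0, 0, 0, 0, 0], [6, -2, 0, 0, 0, 0, 0], [8, -2, 0, 0, 0, 0, 0], [10, -2, 0, 0, 0, 0, 0], [11, -2, 0, 0, 0, 0, 0], [12, -2, 0, 0, 0, 0, 0], [12, -2, 0, 0, 0, 0, 0]]])

```text
time: 7.75
ee_pos: [0.513, -0.074, 0.0762]
ee_rot: [0.687, 0.174, -0.684, 0.175]
ft_force: [-1.5, -4.2, 7.4]
width: -0.0002
```

```bash
python3 -c "
from mv import *
st();go([P(0,-.035,.085)],q[2]-np.pi/4)
d=cams.read_camera('scene')
e=cv2.convertScaleAbs(cv2.resize(d['frame'][190:290,290:390],None,fx=6,fy=6,interpolation=2),alpha=1.5);cv2.imwrite('pics/s9.png',e)"
```

```text
t 7.75 p [ 0.513  -0.074   0.0762] q [ 0.59  0.51 -0.62  1.99  0.42  0.76 -1.35] F [-1.5 -4.2  7.4] w -0.0002
xtool [ 0.005 -0.001 -1.   ] ytool yaw -1.072
turn [ 0.2 -0.2 -0.2]
[ 0.5127 -0.0707  0.077 ] -> [-0.8 -3.1 -1.3]
```

View pics/s9.png

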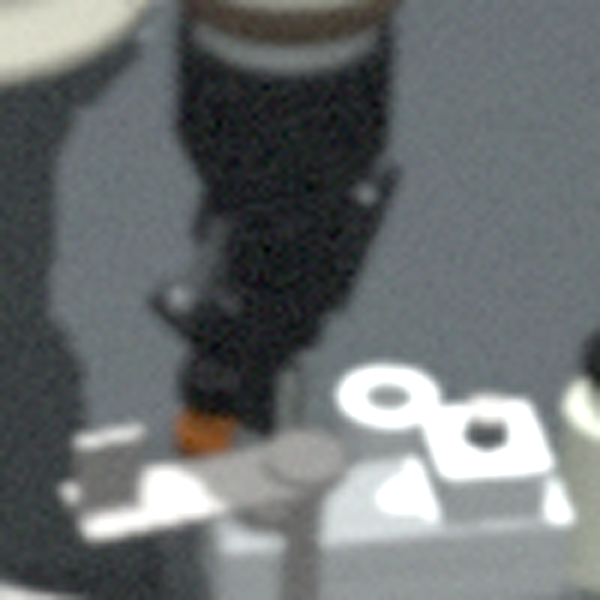

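Call:
step_arm(commands=[[[1, -1, 0, 0, 0, 0, 0], [2, -2, 0, 0, 0, 0, 0], [3, -2, 0, 0, 0, 0, 0], [4, -2, 0, 0, 0, 0, 0], [4, -2, 0, 0, 0, 0, 0], [4, -2, 0, 0, 0, 0, 0], [4, -2, 0, 0, 0, 0, 0], [4, -2, 0, 0, 0, 0, 0]]])

```text
time: 8.47
ee_pos: [0.5131, -0.074, 0.0745]
ee_rot: [0.687, 0.172, -0.683, 0.176]
ft_force: [-5.9, -3.2, 20.9]
width: 0.0003
```

```bash
python3 -c "
from mv import *
st()
import time
d=cams.read_camera('scene')
print(env.read_state()['ft_force'])
C=cloud(d);x=(C-[q[0],q[1],0])@np.array([[np.cos(q[2]),-np.sin(q[2]),0],[np.sin(q[2]),np.cos(q[2]),0],[0,0,1]])
m=(np.hypot(x[:,0],x[:,1]+.035)<.025)&(x[:,2]<.1)&(x[:,2]>.07);y=x[m];print(m.sum(),y.max(0),np.sort(y[:,2])[::3].round(3))"
```

```text
t 8.47 p [ 0.5131 -0.074   0.0745] q [ 0.59  0.51 -0.61  1.99  0.43  0.76 -1.35] F [-5.9 -3.2 20.9] w 0.0003
xtool [ 0.007 -0.004 -1.   ] ytool yaw -1.073
[-5.19418032 -2.99132517 20.12550944]
47 [ 0.01499564 -0.02102125  0.09924702] [0.08  0.084 0.084 0.086 0.087 0.09  0.093 0.093 0.095 0.096 0.097 0.098
 0.098 0.098 0.099 0.099]
```

Fz≈21 N with z no longer following the command, so the plunger is at its lower stop at TCP z≈0.0745. Releasing.

Call:
step_arm(commands=[[[-6, 0, 0, 0, 0, 0, 0], [-12, 0, 0, 0, 0, 0, 0], [-18, 0, 0, 0, 0, 0, 0], [-24, -1, 0, 0, 0, 0, 0], [-24, -2, 0, 0, 0, 0, 0], [-24, -2, 0, 0, 0, 0, 0], [-24, -2, 0, 0, 0, 0, 0], [-24, -2, 0, 0, 0, 0, 0]]])

```text
time: 9.18
ee_pos: [0.5116, -0.0721, 0.0981]
ee_rot: [0.687, 0.172, -0.684, 0.176]
ft_force: [-0.7, -0.4, 0.5]
width: 0.0002
```

```bash
cat > look.py <<'E'
from mv import *
import sys
st();go([P(0,-.035,.083),P(0,-.035,.08)],q[2]-np.pi/4)
d=cams.read_camera('scene')
e=cv2.convertScaleAbs(cv2.resize(d['frame'][190:290,290:390],None,fx=6,fy=6,interpolation=2),alpha=1.3);cv2.imwrite('pics/%s.png'%sys.argv[1],e)
C=cloud(d);x=(C-[q[0],q[1],0])@np.array([[np.cos(q[2]),-np.sin(q[2]),0],[np.sin(q[2]),np.cos(q[2]),0],[0,0,1]])
m=(np.hypot(x[:,0],x[:,1]-.045)<.012)&(x[:,2]>.07);print("pin z",np.sort(x[m][:,2])[-12:].round(4))
E
python3 look.py s10
```

```text
t 9.18 p [ 0.5116 -0.0721  0.0981] q [ 0.6   0.47 -0.64  1.98  0.39  0.8  -1.33] F [-0.7 -0.4  0.5] w 0.0002
xtool [ 0.006 -0.004 -1.   ] ytool yaw -1.073
turn [ 0.2 -0.2 -0.4]
[ 0.5127 -0.0707  0.075 ] -> [23.1 -0.9 -1.5]
[ 0.5127 -0.0707  0.072 ] -> [26.1 -0.9 -1.5]
pin z [0.0967 0.0968 0.0969 0.097  0.0972 0.0973 0.0975 0.0981 0.0987 0.0987
 0.0989 0.0991]
```

View pics/s10.png

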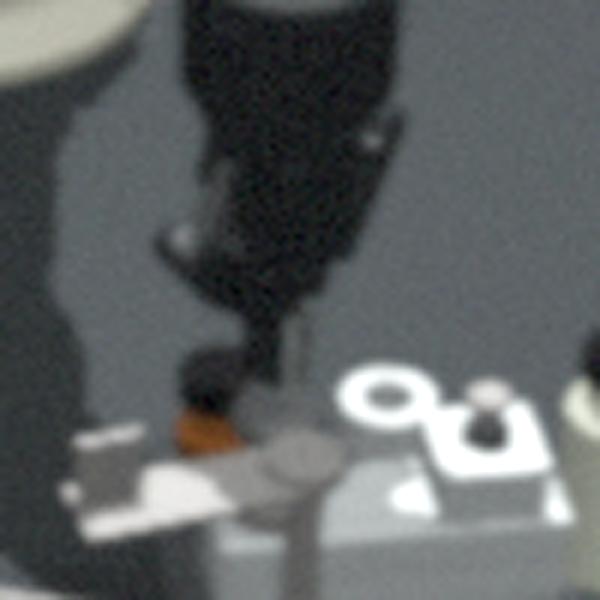

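The pin rose to about 10 mm out (pin disc at crop (490,395)) and the plunger returned. Now I'll repeat the presses.

Call:
step_arm(commands=[[[6, 0, 0, 0, 0, 0, 0], [11, 0, 0, 0, 0, 0, 0], [15, 0, 0, 0, 0, 0, 0], [19, 0, 0, 0, 0, 0, 0], [23, 0, 0, 0, 0, 0, 0], [26, 0, 0, 0, 0, 0, 0], [27, 0, 0, 0, 0, 0, 0], [27, 0, 0, 0, 0, 0, 0]]])

```text
time: 9.9
ee_pos: [0.5121, -0.0723, 0.0743]
ee_rot: [0.687, 0.171, -0.684, 0.177]
ft_force: [-14.3, 0.2, 40.9]
width: -0.0002
```

Call:
step_arm(commands=[[[-6, 0, 0, 0, 0, 0, 0], [-12, 0, 0, 0, 0, 0, 0], [-18, 0, 0, 0, 0, 0, 0], [-24, 0, 0, 0, 0, 0, 0], [-24, 0, 0, 0, 0, 0, 0], [-24, 0, 0, 0, 0, 0, 0], [-24, 0, 0, 0, 0, 0, 0], [-24, 0, 0, 0, 0, 0, 0]]])

```text
time: 10.57
ee_pos: [0.5116, -0.0721, 0.0978]
ee_rot: [0.686, 0.171, -0.684, 0.177]
ft_force: [0.1, 0.3, -0.8]
width: 0.0
```

```bash
python3 look.py s11
```

```text
t 10.57 p [ 0.5116 -0.0721  0.0978] q [ 0.6   0.47 -0.63  1.98  0.39  0.8  -1.33] F [ 0.1  0.3 -0.8] w 0.0
xtool [ 0.005 -0.007 -1.   ] ytool yaw -1.073
turn [ 0.2 -0.  -0.5]
[ 0.5127 -0.0707  0.075 ] -> [22.8 -1.  -1.7]
[ 0.5127 -0.0707  0.072 ] -> [25.8 -1.  -1.7]
pin z [0.1058 0.1059 0.1059 0.1061 0.1062 0.1064 0.1064 0.1064 0.1065 0.1068
 0.1075 0.109 ]
```

Pin at about 20 mm. I'll press slightly less deep to keep the force down.

Call:
step_arm(commands=[[[6, 0, 0, 0, 0, 0, 0], [11, 0, 0, 0, 0, 0, 0], [15, 0, 0, 0, 0, 0, 0], [19, 0, 0, 0, 0, 0, 0], [22, 0, 0, 0, 0, 0, 0], [24, 0, 0, 0, 0, 0, 0], [25, 0, 0, 0, 0, 0, 0], [25, 0, 0, 0, 0, 0, 0]]])

```text
time: 11.28
ee_pos: [0.5121, -0.0722, 0.0745]
ee_rot: [0.686, 0.171, -0.684, 0.178]
ft_force: [-6.8, 0.6, 24.5]
width: -0.0001
```

Call:
step_arm(commands=[[[-6, 0, 0, 0, 0, 0, 0], [-12, 0, 0, 0, 0, 0, 0], [-18, 0, 0, 0, 0, 0, 0], [-24, 0, 0, 0, 0, 0, 0], [-24, 0, 0, 0, 0, 0, 0], [-24, 0, 0, 0, 0, 0, 0], [-24, 0, 0, 0, 0, 0, 0], [-24, 0, 0, 0, 0, 0, 0]]])

```text
time: 11.95
ee_pos: [0.5117, -0.0721, 0.0981]
ee_rot: [0.686, 0.171, -0.685, 0.178]
ft_force: [-0.4, 0.2, 0.3]
width: -0.0003
```

```bash
python3 look.py s12
```

```text
t 11.95 p [ 0.5117 -0.0721  0.0981] q [ 0.6   0.47 -0.63  1.98  0.4   0.8  -1.33] F [-0.4  0.2  0.3] w -0.0003
xtool [ 0.004 -0.009 -1.   ] ytool yaw -1.073
turn [ 0.2  0.  -0.6]
[ 0.5127 -0.0707  0.075 ] -> [23.1 -0.9 -1.6]
[ 0.5127 -0.0707  0.072 ] -> [26.1 -1.  -1.6]
pin z [0.1161 0.1161 0.1161 0.1162 0.1166 0.1166 0.1167 0.1168 0.1172 0.1176
 0.1176 0.1181]
```

View pics/s12.png

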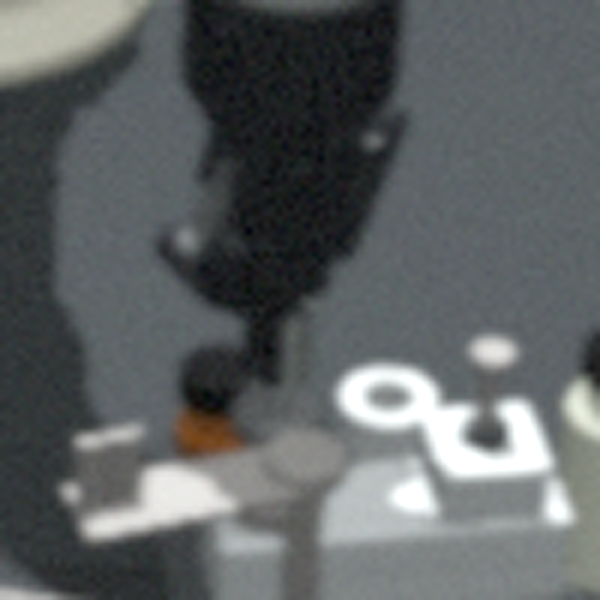

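Pin at about 29 mm, with its disc at crop (493,352), well clear of the gripper. Two more presses.

Call:
step_arm(commands=[[[6, 0, 0, 0, 0, 0, 0], [11, 0, 0, 0, 0, 0, 0], [15, 0, 0, 0, 0, 0, 0], [19, 0, 0, 0, 0, 0, 0], [22, 0, 0, 0, 0, 0, 0], [24, 0, 0, 0, 0, 0, 0], [25, 0, 0, 0, 0, 0, 0], [25, 0, 0, 0, 0, 0, 0]]])

```text
time: 12.67
ee_pos: [0.5121, -0.0722, 0.0745]
ee_rot: [0.686, 0.17, -0.685, 0.178]
ft_force: [-6.8, -0.1, 21.5]
width: -0.0003
```

Call:
step_arm(commands=[[[-6, 0, 0, 0, 0, 0, 0], [-12, 0, 0, 0, 0, 0, 0], [-18, 0, 0, 0, 0, 0, 0], [-24, 0, 0, 0, 0, 0, 0], [-24, 0, 0, 0, 0, 0, 0], [-24, 0, 0, 0, 0, 0, 0], [-24, 0, 0, 0, 0, 0, 0], [-24, 0, 0, 0, 0, 0, 0]]])

```text
time: 13.33
ee_pos: [0.5116, -0.072, 0.0981]
ee_rot: [0.686, 0.17, -0.685, 0.178]
ft_force: [0.5, 0.6, 0.4]
width: -0.0001
```

```bash
python3 look.py s13
```

```text
t 13.33 p [ 0.5116 -0.072   0.0981] q [ 0.6   0.47 -0.63  1.98  0.4   0.8  -1.34] F [0.5 0.6 0.4] w -0.0001
xtool [ 0.004 -0.01  -1.   ] ytool yaw -1.073
turn [ 0.2  0.1 -0.6]
[ 0.5127 -0.0707  0.075 ] -> [23.1 -0.9 -1.6]
[ 0.5127 -0.0707  0.072 ] -> [26.1 -0.9 -1.6]
pin z [0.1264 0.1264 0.1265 0.1267 0.1268 0.127  0.1271 0.1271 0.1274 0.1274
 0.1275 0.1287]
```

View pics/s13.png

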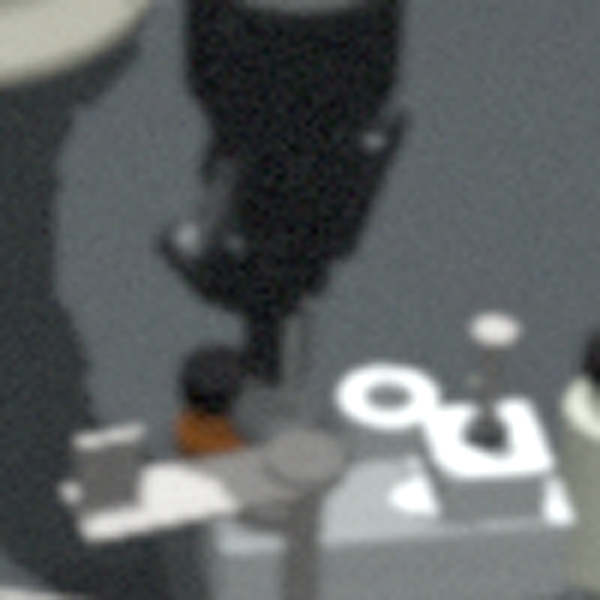

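Pin at 39 mm. One more press, then one extra for safety.

Call:
step_arm(commands=[[[6, 0, 0, 0, 0, 0, 0], [11, 0, 0, 0, 0, 0, 0], [15, 0, 0, 0, 0, 0, 0], [19, 0, 0, 0, 0, 0, 0], [22, 0, 0, 0, 0, 0, 0], [24, 0, 0, 0, 0, 0, 0], [25, 0, 0, 0, 0, 0, 0], [25, 0, 0, 0, 0, 0, 0]]])

```text
time: 14.05
ee_pos: [0.5121, -0.0721, 0.0745]
ee_rot: [0.686, 0.17, -0.685, 0.179]
ft_force: [-5.4, 0.2, 21.0]
width: -0.0001
```

Call:
step_arm(commands=[[[-6, 0, 0, 0, 0, 0, 0], [-12, 0, 0, 0, 0, 0, 0], [-18, 0, 0, 0, 0, 0, 0], [-24, 0, 0, 0, 0, 0, 0], [-24, 0, 0, 0, 0, 0, 0], [-24, 0, 0, 0, 0, 0, 0], [-24, 0, 0, 0, 0, 0, 0], [-24, 0, 0, 0, 0, 0, 0]]])

```text
time: 14.72
ee_pos: [0.5117, -0.0719, 0.0981]
ee_rot: [0.685, 0.17, -0.685, 0.179]
ft_force: [0.2, -0.3, 0.6]
width: -0.0
```

```bash
python3 look.py s14
```

```text
t 14.72 p [ 0.5117 -0.0719  0.0981] q [ 0.6   0.47 -0.63  1.98  0.4   0.81 -1.34] F [ 0.2 -0.3  0.6] w -0.0
xtool [ 0.003 -0.011 -1.   ] ytool yaw -1.073
turn [ 0.2  0.2 -0.7]
[ 0.5127 -0.0707  0.075 ] -> [23.1 -0.9 -1.6]
[ 0.5127 -0.0707  0.072 ] -> [26.1 -0.9 -1.6]
pin z [0.1362 0.1366 0.1366 0.1368 0.1369 0.1369 0.1369 0.137  0.1372 0.1372
 0.1376 0.1411]
```

Call:
step_arm(commands=[[[6, 0, 0, 0, 0, 0, 0], [11, 0, 0, 0, 0, 0, 0], [15, 0, 0, 0, 0, 0, 0], [19, 0, 0, 0, 0, 0, 0], [22, 0, 0, 0, 0, 0, 0], [24, 0, 0, 0, 0, 0, 0], [25, 0, 0, 0, 0, 0, 0], [25, 0, 0, 0, 0, 0, 0]]])

```text
time: 15.43
ee_pos: [0.5121, -0.0721, 0.0745]
ee_rot: [-0.685, -0.17, 0.685, -0.179]
ft_force: [-6.1, 0.5, 20.8]
width: -0.0001
```

Call:
step_arm(commands=[[[-6, 0, 0, 0, 0, 0, 0], [-12, 0, 0, 0, 0, 0, 0], [-18, 0, 0, 0, 0, 0, 0], [-24, 0, 0, 0, 0, 0, 0], [-36, 0, 0, 0, 0, 0, 0], [-48, 0, 0, 0, 0, 0, 0], [-60, 0, 0, 0, 0, 0, 0], [-72, 0, 0, 0, 0, 0, 0]]])

```text
time: 16.1
ee_pos: [0.5121, -0.0712, 0.148]
ee_rot: [0.685, 0.17, -0.685, 0.179]
ft_force: [-0.3, 0.6, -0.5]
width: -0.0003
```

Call:
step_arm(commands=[[[-20, 0, 0, 0, 0, 0, 0], [-40, 0, 0, 0, 0, 0, 0], [-60, 0, 10, 0, 0, 0, 0], [-75, 0, 25, 0, 0, 0, 0], [-80, 0, 45, 0, 0, 0, 0], [-80, 0, 60, 0, 0, 0, 0], [-80, 0, 70, 0, 0, 0, 0], [-80, 0, 70, 0, 0, 0, 0]]])

```text
time: 16.77
ee_pos: [0.4487, -0.105, 0.2291]
ee_rot: [-0.685, -0.168, 0.686, -0.179]
ft_force: [-1.1, 0.2, -0.6]
width: 0.0
```

```bash
python3 look.py s15; python3 -c "
from mv import *
d=cams.read_camera('scene');C=cloud(d);x=(C-[q[0],q[1],0])@np.array([[np.cos(q[2]),-np.sin(q[2]),0],[np.sin(q[2]),np.cos(q[2]),0],[0,0,1]])
m=(np.hypot(x[:,0],x[:,1]+.035)<.014)&(x[:,2]>.07);print('head z',np.median(x[m][:,2]))
d=cams.read_camera('top');crop(d,160,300,220,380,4.8,'pics/t15.png')"
```

```text
t 16.77 p [ 0.4487 -0.105   0.2291] q [ 0.82  0.17 -0.72  1.99  0.15  1.02 -1.05] F [-1.1  0.2 -0.6] w 0.0
xtool [ 0.003 -0.015 -1.   ] ytool yaw -1.074
turn [ 0.1  0.2 -0.9]
[ 0.5127 -0.0707  0.075 ] -> [153.8  -2.  -73.3]
[ 0.5127 -0.0707  0.072 ] -> [156.8  -2.  -73.3]
pin z [0.1367 0.1367 0.1367 0.1368 0.1369 0.1372 0.1374 0.1378 0.1379 0.1382
 0.1389 0.1391]
head z 0.09947824173140096
```

View pics/s15.png

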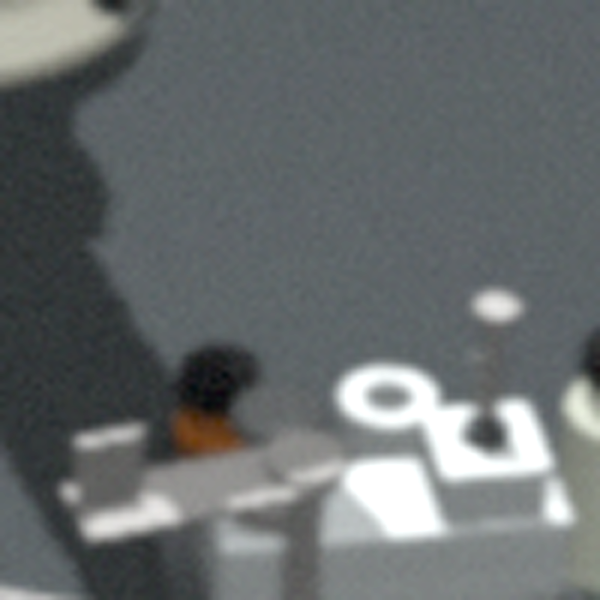

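View pics/t15.png

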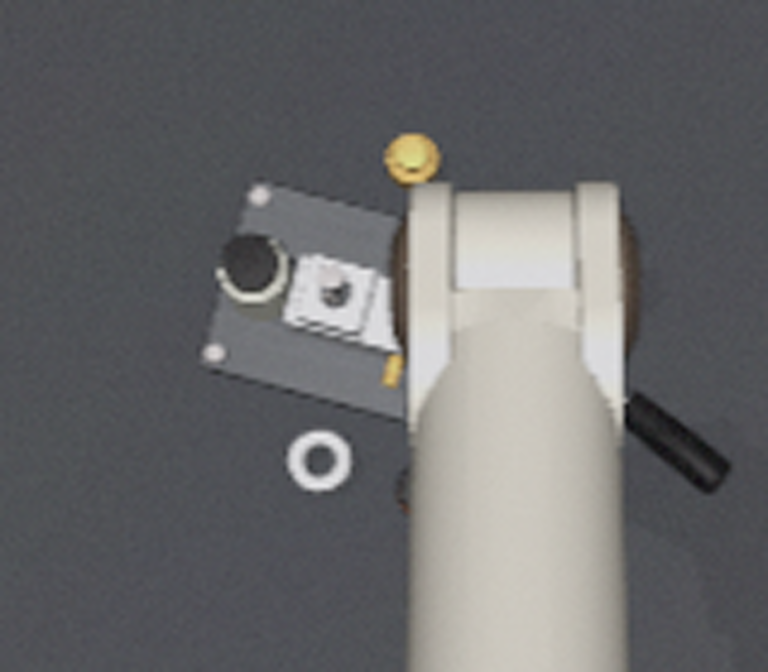

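The pin top is at 137 mm (fully out), the head is up at 99.5 mm, the guard is aside at about 1.77 rad, and the robot is clear of everything. Handing in.

```bash
python3 -c "
from cell import env
print(env.hand_in())"
```

```text
the job is handed in; nothing more can be done
None
```

I swung the guard to about 1.77 rad and pressed the plunger six times to its stop. The sixth press was an extra one for safety. The pin came fully out, and I handed the job in after about 17 s of the 58 s allowed.

- **Final checks:** The last depth images put the pin top at about 137 mm, which is fully out, and the plunger head at about 99.5 mm, which is back up. The guard was still aside. The arm was clear with near-zero force, and the loose things visible in the last pictures looked unmoved. The arm hid part of the top view, and I did not re-check the dish, mouse or wrench, which were away from where the arm worked.
- **Fingertip offset disagreed with the spec:** The images showed the closed fingertips about 8 mm above the reported TCP, not 17 mm ahead of it. I worked with the measured value.
- **Force on the second press:** It peaked at about 41 N at the wrist, pushing with the fingertips only. I pressed less deep after that, and the remaining presses ended at 21–25 N.

The hand-in reports no verdict, so I don't know how it was judged.

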